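Find the stamped carton and push it to the dispatch line

ROBOT

A 6-joint arm with a two-finger parallel gripper is mounted at the origin on a cart in front of the work surface, level with it; the furniture and walls round the work are solid. World frame = base frame: x ahead of the robot, y to its left, z up, the work surface at z = 0. Lengths are in m, angles in rad, forces in N, time in s.
With the tool pointing down it reaches from about 0.35 to 0.975 m from the base axis. Payload 4.9 kg.
Tool frame: the origin (TCP) lies midway between the tips of the shut fingers; the grasp point (between the pads) lies 19 mm behind it; z points along the fingers, y is the line along which they close (so a half turn about z gives the same grasp; the last joint's range is limited). The gripper opens to 85 mm and grips with 20 to 120 N. Pads are 22 mm wide; open, the fingers measure 114 mm over their backs; the gripper's body (76 mm by 85 mm) begins 54 mm behind the grasp point. The pads swing forward as they close: fully open they stand 13 mm farther back than shut.
Start: joints at [-1.279, 0.053, 1.613, -0, 1.476, -0.119], TCP at [0.25, -0.573, 0.231] pointing down, gripper open.
Joint ranges: [-3.01, 3.01], [-1.01, 2.22], [0.06, 2.58], [-1.02, 4.17], [0.09, 2.62], [-3.14, 3.14]. Speed limits (rad/s): [2.57, 2.57, 3.14, 3.14, 3.14, 3.14].

INTERFACE

Orientations are given as a unit quaternion [w, x, y, z].
In Python, from plant import manip gives the robot as it stands.
- The arm moves only by the tool move_arm, never from a script. Its argument "increments" is one flat list of numbers, 5 for each row, row after row: the shift along the tool's x, y, z in mm, then the turn about the tool's z in rad, then the opening, from 0 (shut) to 1 (fully open). In form: [tx, ty, tz, spin, jaw, tx, ty, tz, spin, jaw, ...]. A call has 1 to 8 rows; each row shifts and turns the commanded pose from where the row before left it, along the tool's axes as they then stand; what a row does not reach is not made up. A row lasts 1/12 s, in which the tool goes at most 41.7 mm and 7.16 degrees, less where a joint would pass 70% of its speed; a pose out of reach is approached as far as the arm can. A call with a gripper value outside its range is refused whole. The fingers move at their own pace and stop on an object; the grip force is fixed at half the most. Time passes only in rows, so rows that do not move let the fingers close. It gives the time, the measured TCP pose, the force, the opening and the grip force at its end, in the units of the state.
- manip.state(): the state, without advancing time (a new reading comes with each control period).
- manip.grab_frame(name): name is "scene" or "top"; returns a dict with "image" (420x560x3 uint8, blue, green, red), "fov_y" (degrees; the focal length in pixels is half the picture's height over the tangent of half this angle, whatever the lens; pixels are square), "cx", "cy" (the principal point, pixels), "eye" and "rotation" of the camera in the world. Camera axes: x right, y down, z forward; pixel columns grow to the right and rows downward; lengths in m; the calibration is good to about 2 mm. A picture is of the moment at which its call begins. There is no depth.
- manip.job_done(): hands the job in; it is judged then, once.
The state is a dict: "time": time; "joint_pos": joint angles; "joint_vel": joint speeds; "joint_efforts": joint torques, N m; "tool_pos": TCP position; "tool_rot": TCP orientation; "contact_force": force on the tool from outside, world axes, zero at the start; "ft_torque": the same for the moment, N m; "gripper_width": opening from 0.0 (shut) to 1.0 (fully open); "grasp_force": force on a finger pad.
Only numpy, scipy, OpenCV 4.12 (cv2) and the standard library are available. Lean on these libraries where they do the work, as an engineer would, in place of code of your own. Each camera call takes 0.05 s, during which the arm holds its last target. There are 200 camera calls.

TASK

One of the two identical upright white-and-blue cartons has a green stamp on its underside. Using only your fingertips, never picking up or lifting a carton, tip both cartons over away from you so that each lies flat on its side with its underside facing you. Only when both are down, push the stamped one, lying as it is, sideways until its middle is over the yellow dispatch line on the worktop; leave the other one lying well clear of the line, disturb nothing else and back away.

Things in the scene. Friction and masses are not known exactly. Their poses are not given: they have to be found in the camera images.
- stamped_carton: white and blue carton, 60 (x) x 50 (y) x 116 (z) mm, about 0.2 kg, rigid, weight in its middle; origin at the centre of its underside, z to its top. Starts upright, its x axis away from the robot within 0.3 rad; topples if pushed high on its near face, slides if pushed low. This one has a round green stamp, 46 mm across with a white tick, on its underside.
- stamped_carton_middle (a point): centre of the stamped carton's volume, 58 mm above its underside
- plain_carton: white and blue carton, 60 (x) x 50 (y) x 116 (z) mm, about 0.2 kg, rigid, weight in its middle; origin at the centre of its underside, z to its top. Starts upright, its x axis away from the robot within 0.3 rad; topples if pushed high on its near face, slides if pushed low. This one has nothing on its underside.
- plain_carton_middle (a point): centre of the unstamped carton's volume, 58 mm above its underside
- dispatch_line: yellow tape line flat on the worktop between the cartons, 360 mm long (its x, roughly away from the robot) and 24 mm wide (its y), too thin to feel; origin at its centre; fixed
- stamped_carton_pointer (a point): not a part: a point on the stamped carton's own z axis, 300 mm from its underside, on the top side; shows which way the carton points
- plain_carton_pointer (a point): not a part: the same point, 300 mm from the underside, for the unstamped carton
- bottle: small bottle with blue cap, 56 mm across, 123 mm high, to the left of the work; origin under its centre; leave alone
- tip_box: blue box with clear lid, 91x124x95 mm, to the right of the work; origin under its centre; leave alone
- dropper: white dropper bottle with a long nozzle, 27 mm across, 86 mm high, behind the work; origin under its centre; leave alone
- white_bottle: white bottle, 57 mm across, 118 mm high, behind the work; origin under its centre; leave alone
- blue_rack: low blue tube rack, 68x225x27 mm, long along its y, to the left of the work; origin under its centre; leave alone
There are look-alikes about, which are no part of the job. Leave any pink or purple look-alike of the stamped_carton alone.

How it is judged:
On the way, in this order (a step that is already met when the one before it is completed fails the run):
1. one carton has been tipped over and lies with its underside towards the robot (((angle between stamped_carton's own z axis and vertical above 1.45 rad and world x of stamped_carton_pointer above 0.7 m and height (world z) of stamped_carton_middle below 0.045 m) or (angle between plain_carton's own z axis and vertical above 1.45 rad and world x of plain_carton_pointer above 0.7 m and height (world z) of plain_carton_middle below 0.045 m))), for 0.2 s.
2. both cartons lie with their undersides towards the robot (angle between each of stamped_carton, plain_carton's own z axis and vertical above 1.45 rad and world x of each of stamped_carton_pointer, plain_carton_pointer above 0.7 m and height (world z) of each of stamped_carton_middle, plain_carton_middle below 0.045 m), for 0.2 s.
3. the stamped carton, lying, has its middle over the dispatch line (y of stamped_carton_middle in the frame of dispatch_line between -0.025 and 0.025 m and x of stamped_carton_middle in the frame of dispatch_line between -0.16 and 0.16 m and angle between stamped_carton's own z axis and vertical above 1.45 rad and height (world z) of stamped_carton_middle below 0.045 m and linear speed of stamped_carton below 0.01 m/s), for 0.2 s.
At the end, for the whole second after the job is handed in: both cartons lie flat and at rest; the middle of the stamped one is within 25 mm sideways of the centre of the yellow line and between its ends (within 160 mm of its centre along it); the middle of the unstamped one is more than 60 mm from the line (all of step 3 and angle between plain_carton's own z axis and vertical above 1.45 rad and height (world z) of plain_carton_middle below 0.045 m and linear speed of plain_carton below 0.01 m/s and not (y of plain_carton_middle in the frame of dispatch_line between -0.06 and 0.06 m)); the robot touches nothing.
It fails at once if the stamped carton is lifted off the worktop (height (world z) of stamped_carton_middle above 0.085 m or (angle between stamped_carton's own z axis and vertical above 1.4 rad and height (world z) of stamped_carton_middle above 0.055 m)).
It fails at once if the unstamped carton is lifted off the worktop (height (world z) of plain_carton_middle above 0.085 m or (angle between plain_carton's own z axis and vertical above 1.4 rad and height (world z) of plain_carton_middle above 0.055 m)).
It fails at once if a bystander is moved more than 20 mm (distance of any of bottle, tip_box, dropper, white_bottle, blue_rack from where it was at the start of the episode above 0.02 m).
It also fails if it takes over 64 s, if anything falls off the work surface, if the arm or the gripper's body presses on something with over 40 N, if the wrist force passes 120 N, or if a joint passes its speed limit or range.

## Working session

There is one attempt and no reset: what is moved stays moved. The work goes in short steps, Python scripts to look and compute and a tool call to move; the robot and the scene stay as the last step left them, time stands still between calls to the robot, and variables do not carry over. Pictures are saved under pics/ and viewed, at most 10 in all, crops included, and the job is handed in when it is done.

Besides the shell and the picture viewer there is one more tool, called by a JSON object that holds its "fn" and its "kwargs", one argument or row to a line. move_arm: Moves the arm, as the interface text tells. Its arguments: {"type":"object","properties":{"increments":{"type":"array"}},"required":["increments"]}

```bash
mkdir -p pics
cat > h.py <<'E'
import numpy as np, cv2, pickle
from plant import manip
def grab(n,f):
    d=manip.grab_frame(n); cv2.imwrite(f'pics/{f}.png',d['image']); pickle.dump(d,open(f'pics/{f}.pkl','wb')); return d
def ld(f): return pickle.load(open(f'pics/{f}.pkl','rb'))
def ray(d,u,v):
    f=d['image'].shape[0]/2/np.tan(np.radians(d['fov_y'])/2)
    r=np.array(d['rotation'])@np.array([(u-d['cx'])/f,(v-d['cy'])/f,1]); return np.array(d['eye']),r
def at(d,u,v,z):
    e,r=ray(d,u,v); return e+r*(z-e[2])/r[2]
def tri(d1,p1,d2,p2):
    A=[];b=[]
    for d,p in((d1,p1),(d2,p2)):
        e,r=ray(d,*p); r=r/np.linalg.norm(r); P=np.eye(3)-np.outer(r,r); A.append(P); b.append(P@e)
    return np.linalg.lstsq(np.vstack(A),np.hstack(b),rcond=None)[0]
E
python3 - <<'E'
from h import *
a=grab('scene','s0');b=grab('top','t0')
for d in(a,b): print(d['fov_y'],d['cx'],d['cy'],d['eye'],d['rotation'])
print(manip.state())
cv2.imwrite('pics/st0.png',cv2.resize(np.vstack([a['image'],b['image']]),None,fx=.71,fy=.71))
E
```

```text
49.85070156944754 276.87241510166075 210.05638664810888 [-0.16552204 -1.48323919  0.90949584] [-0.53403053  0.81247082 -0.19768875  0.12498687]
50.16990007203189 278.72769029365594 206.20189749746825 [ 0.32505617 -0.00593168  1.53219905] [-0.0627369   0.70807274 -0.69979943  0.07055383]
{'time': 0.1, 'joint_pos': array([-1.27898589e+00,  5.32832150e-02,  1.61415373e+00,  2.78630157e-05,
        1.47599070e+00, -1.18995180e-01]), 'joint_vel': array([ 0.00015745, -0.00185185, -0.00417469, -0.0003473 ,  0.00021604,
        0.00161963]), 'joint_efforts': array([ 7.04326358e-04, -3.94907928e+01, -3.71363497e+01, -1.23771160e-04,
        3.93912080e-03, -2.54570483e-05]), 'tool_pos': array([ 0.24944099, -0.57245637,  0.23019245]), 'tool_rot': array([-9.15269761e-04,  9.78978766e-01,  2.03960130e-01, -6.53640456e-05]), 'contact_force': array([ 8.82960382e-05, -5.59212020e-01, -8.58737042e-01]), 'ft_torque': array([-0.01627046,  0.02588637, -0.04908163]), 'grasp_force': 0.0, 'gripper_width': 0.9977715427809242}
```

View pics/s0.png

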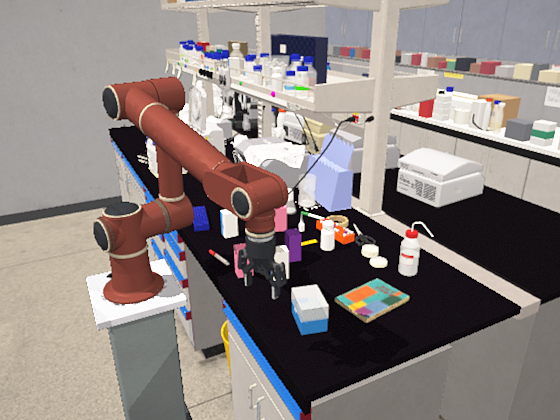

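View pics/t0.png

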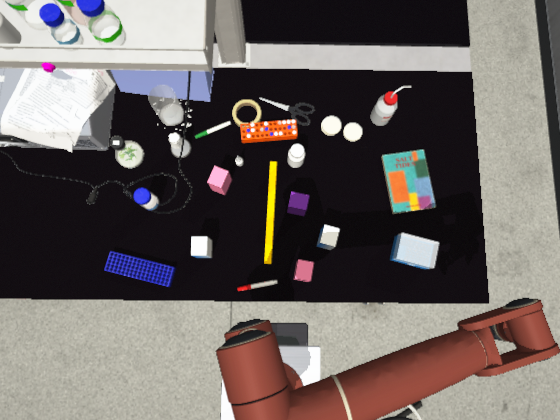

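The top view shows the white cartons at about (201,247) on the left and (329,237) on the right. The look-alikes are pink (220,180), purple (298,204) and pink (304,271). The yellow line runs from (273,163) to (268,262). I'll enlarge the two candidates and their neighbours.

```bash
sed -i "s/np.array(d\['rotation'\])@/R.from_quat(np.roll(d['rotation'],-1)).as_matrix()@/; 1a from scipy.spatial.transform import Rotation as R" h.py
python3 - <<'E'
from h import *
d=ld('t0'); s=ld('s0')
c=cv2.resize(d['image'][150:300,170:370],None,fx=4,fy=4,interpolation=cv2.INTER_CUBIC)
cv2.imwrite('pics/c0.png',c)
c=cv2.resize(s['image'][190:310,190:350],None,fx=5,fy=5,interpolation=cv2.INTER_CUBIC)
cv2.imwrite('pics/c1.png',c)
for n,p in dict(l0=(268,262),l1=(273,163)).items(): print(n,at(d,*p,0))
print(at(d,201,247,.116),at(d,329,237,.116),at(d,304,271,.1),at(d,298,204,.1),at(d,220,180,.1),at(d,415,250,.09),at(d,257,285,0),at(d,145,198,.12))
E
```

```text
l0 [0.42454045 0.01300278 0.        ]
l1 [7.73420581e-01 5.60242637e-04 0.00000000e+00]
[0.46162506 0.22344921 0.116     ] [ 0.49818978 -0.18097567  0.116     ] [ 0.39101858 -0.10258153  0.1       ] [ 0.60689743 -0.08302993  0.1       ] [0.68383864 0.17328802 0.1       ] [ 0.46258025 -0.46148841  0.09      ] [0.34721611 0.04882058 0.        ] [0.61618741 0.40864196 0.12      ]
```

View pics/c0.png

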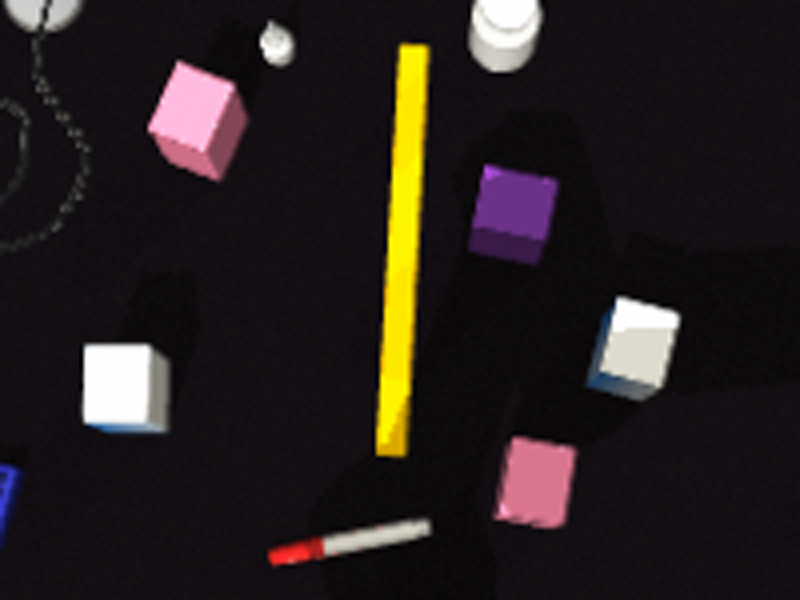

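View pics/c1.png

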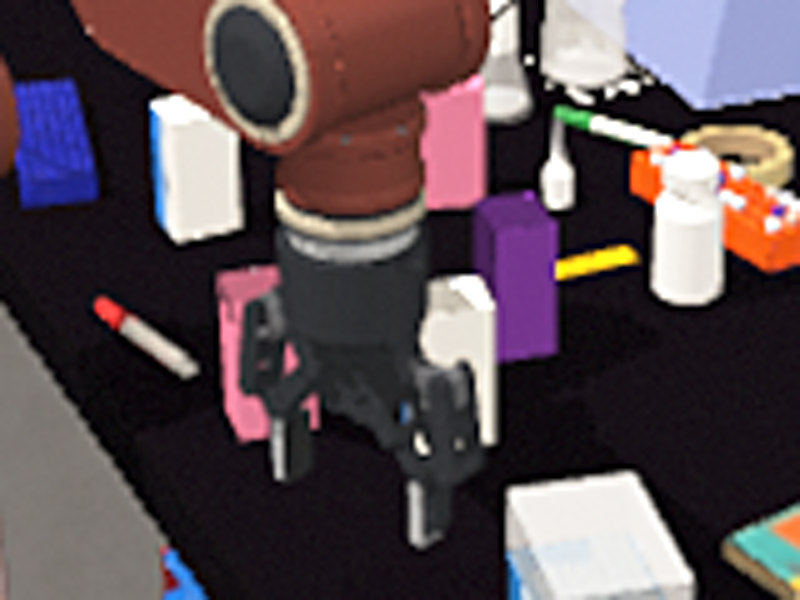

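The stamp can't be seen with both cartons upright. The candidates are the white-and-blue ones, crop c0 (118,385) and (640,340). I'm excluding the pink ones at (200,120) and (537,482) and the purple one at (513,210), and none of those may be touched. Next I'll measure the poses from both views.

Run:
```python
from h import *
d=ld('t0'); s=ld('s0')
T=lambda u,v:(170+u/4,150+v/4); S=lambda u,v:(190+u/5,190+v/5)
print('L near-right top',tri(d,T(152,421),s,S(163,108)),'bottom',tri(d,T(168,432),s,S(178,241)))
def fit(name,c,z):
    p=np.array([at(d,*T(*q),z)[:2] for q in c]); 
    fx=(p[0]+p[1]-p[2]-p[3])/2
    fy=(p[0]+p[3]-p[1]-p[2])/2
    print(name,p.mean(0).round(4),'len',np.linalg.norm(fx),np.linalg.norm(fy),'yaw',np.arctan2(fx[1],fx[0]),np.arctan2(-fy[0],fy[1]))
# far-left far-right near-right near-left
fit('L',[(84,345),(150,343),(152,421),(84,422)],.116)
fit('R',[(620,297),(680,313),(662,389),(605,372)],.116)
fit('purple',[(484,165),(558,180),(547,245),(474,232)],.116)
fit('pinknear',[(512,436),(577,447),(566,522),(502,512)],.116)
fit('pinkfar',[(180,61),(240,88),(213,150),(149,127)],.116)
```

```text
L near-right top [0.43046359 0.19874313 0.1361897 ] bottom [0.43473502 0.20283571 0.00558183]
L [0.4658 0.2287] len 0.06125223810802325 0.05269795676094779 yaw 0.05653601404130391 0.03436864660779566
R [ 0.5026 -0.1856] len 0.06205208474705285 0.04810045570039146 yaw -0.22423727547109004 -0.2654773389634536
purple [ 0.6125 -0.0852] len 0.05499702822043889 0.060238981840640575 yaw -0.15230369380188513 -0.17924371503303788
pinknear [ 0.3941 -0.1041] len 0.05926392613449243 0.0510988732312871 yaw -0.13954337061291144 -0.14902388006104117
pinkfar [0.6912 0.1753] len 0.05808711413610478 0.05489749615035119 yaw -0.38116728591496896 -0.3778794967557004
```

{"fn": "move_arm", "kwargs": {
  "increments": [28,-24.4,0,0,0,28,-24.4,0,0,0,28,-24.4,0,0,0,28,-24.4,0,0,0,28,-24.4,0,0,0,28,-24.4,0,0,0,28,-24.4,0,0,0,28,-24.4,0,0,0]
}}

```text
time: 0.77
tool_pos: [0.3772, -0.3027, 0.2308]
tool_rot: [-0.0, 0.979, 0.204, -0.0]
contact_force: [0.9, -0.4, 0.3]
gripper_width: -0.001
grasp_force: 0.0
```

{"fn": "move_arm", "kwargs": {
  "increments": [28,-24.4,0,0,0,28,-24.4,0,0,0,28,-24.4,0,0,0,28,-24.4,0,0,0]
}}

```text
time: 1.1
tool_pos: [0.4408, -0.1685, 0.2309]
tool_rot: [-0.0, 0.979, 0.204, -0.0]
contact_force: [1.4, 0.5, 0.3]
gripper_width: -0.002
grasp_force: 0.0
```

{"fn": "move_arm", "kwargs": {
  "increments": [0,0,0,0.108,0,0,0,0,0.108,0,0,0,0,0.108,0,0,0,0,0.108,0,0,0,0,0.108,0,0,0,0,0.108,0,0,0,0,0,0]
}}

```text
time: 1.68
tool_pos: [0.4404, -0.1701, 0.2308]
tool_rot: [-0.0, 0.993, -0.119, -0.0]
contact_force: [0.1, 0.8, -0.3]
gripper_width: 0.001
grasp_force: 0.0
```

{"fn": "move_arm", "kwargs": {
  "increments": [0,0,26,0,0,0,0,26,0,0,0,0,26,0,0,0,0,26,0,0,0,0,25,0,0,0,0,0,0,0]
}}

```text
time: 2.18
tool_pos: [0.4368, -0.1682, 0.0963]
tool_rot: [-0.002, 0.993, -0.117, -0.005]
contact_force: [-1.3, 0.5, -0.7]
gripper_width: 0.001
grasp_force: 0.0
```

{"fn": "move_arm", "kwargs": {
  "increments": [6,0,0,0,0,6,0,0,0,0,6,0,0,0,0,6,0,0,0,0,6,0,0,0,0,6,0,0,0,0,6,0,0,0,0,6,0,0,0,0]
}}

```text
time: 2.85
tool_pos: [0.4882, -0.1818, 0.1025]
tool_rot: [0.0, 0.993, -0.118, 0.0]
contact_force: [-1.0, -0.4, 0.3]
gripper_width: -0.002
grasp_force: 0.2
```

Run:
```python
from h import *
d=grab('top','t1');s=grab('scene','s1')
f=lambda i:cv2.resize(i,(400,300),interpolation=cv2.INTER_CUBIC)
cv2.imwrite('pics/v1.png',np.hstack([f(d['image'][150:300,240:440]),f(s['image'][180:330,190:390])]))
```

```text
(no output)
```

View pics/v1.png

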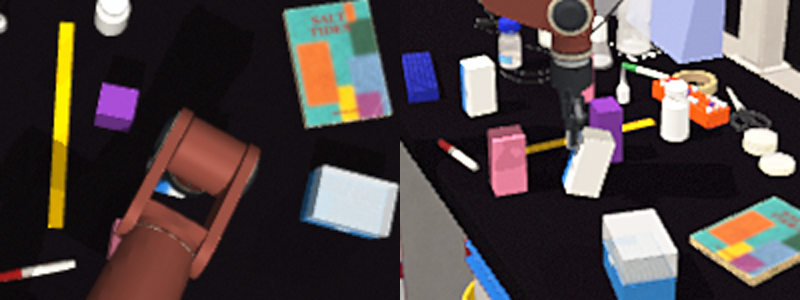

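The right carton is leaning away at (588,162) in the right-hand panel, so I'll keep pushing.

{"fn": "move_arm", "kwargs": {
  "increments": [5,0,0,0,0,5,0,0,0,0,5,0,0,0,0,5,0,0,0,0,5,0,0,0,0,5,0,0,0,0,0,0,0,0,0,0,0,0,0,0]
}}

```text
time: 3.62
tool_pos: [0.5167, -0.1887, 0.1023]
tool_rot: [-0.0, 0.993, -0.118, -0.0]
contact_force: [-0.5, 0.5, -0.5]
gripper_width: -0.0
grasp_force: 0.0
```

{"fn": "move_arm", "kwargs": {
  "increments": [0,0,-30,0,0,0,0,-30,0,0,0,0,-30,0,0,-30,0,0,0,0,-30,0,0,0,0]
}}

```text
time: 4.03
tool_pos: [0.4593, -0.1753, 0.1955]
tool_rot: [0.001, 0.993, -0.118, 0.002]
contact_force: [-0.8, -0.3, -0.5]
gripper_width: 0.004
grasp_force: 0.0
```

{"fn": "move_arm", "kwargs": {
  "increments": [-12.5,-31.3,0,0,0,-12.5,-31.3,0,0,0,-12.5,-31.3,0,0,0,-12.5,-31.3,0,0,0,-12.5,-31.3,0,0,0,-12.5,-31.3,0,0,0,-12.5,-31.3,0,0,0,-12.5,-31.3,0,0,0]
}}

```text
time: 4.7
tool_pos: [0.4191, 0.0938, 0.1924]
tool_rot: [-0.0, 0.993, -0.118, 0.0]
contact_force: [0.5, -0.4, -0.8]
gripper_width: -0.001
grasp_force: 0.0
```

{"fn": "move_arm", "kwargs": {
  "increments": [-12.5,-31.3,0,0,0,-12.5,-31.3,0,0,0,-12.5,-31.3,0,0,0,-12.5,-31.3,0,0,0,0,0,0,-0.094,0,0,0,0,-0.094,0,0,0,0,-0.094,0,0,0,0,0,0]
}}

```text
time: 5.37
tool_pos: [0.4003, 0.226, 0.1922]
tool_rot: [0.0, 1.0, 0.024, -0.0]
contact_force: [0.9, 1.0, -0.2]
gripper_width: 0.0
grasp_force: 0.0
```

Run:
```python
from h import *
d=grab('top','t2');s=grab('scene','s2')
f=lambda i:cv2.resize(i,(400,300),interpolation=cv2.INTER_CUBIC)
cv2.imwrite('pics/v2.png',np.vstack([cv2.resize(d['image'][150:300,170:370],(800,600))[0:0],np.hstack([f(d['image'][150:300,200:400]),f(s['image'][180:330,190:390])])]))
```

```text
(no output)
```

View pics/v2.png

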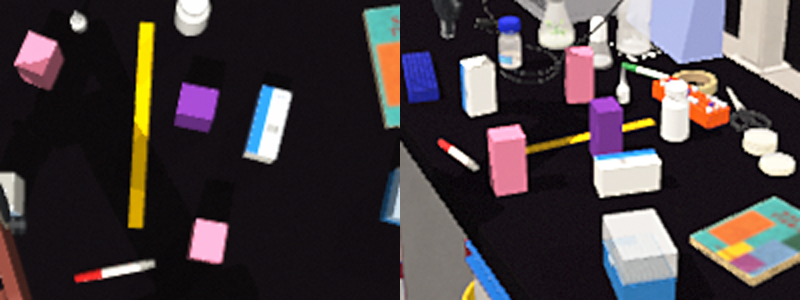

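The right carton lies flat and points away, at (268,125) in the left panel. Next I'll tip the left one.

{"fn": "move_arm", "kwargs": {
  "increments": [0,0,30,0,0,0,0,30,0,0,0,0,30,0,0,6,0,0,0,0,6,0,0,0,0,6,0,0,0,0,6,0,0,0,0,6,0,0,0,0]
}}

```text
time: 6.13
tool_pos: [0.433, 0.2276, 0.1049]
tool_rot: [-0.001, 1.0, 0.022, 0.002]
contact_force: [-1.1, 0.8, 0.9]
gripper_width: 0.002
grasp_force: 0.4
```

{"fn": "move_arm", "kwargs": {
  "increments": [5,0,0,0,0,5,0,0,0,0,5,0,0,0,0,5,0,0,0,0,5,0,0,0,0,5,0,0,0,0,5,0,0,0,0,5,0,0,0,0]
}}

```text
time: 6.8
tool_pos: [0.4711, 0.2289, 0.1022]
tool_rot: [0.0, 1.0, 0.022, -0.0]
contact_force: [0.3, 0.4, -0.7]
gripper_width: -0.001
grasp_force: 0.0
```

{"fn": "move_arm", "kwargs": {
  "increments": [5,0,0,0,0,5,0,0,0,0,5,0,0,0,0,0,0,0,0,0,0,0,0,0,0,0,0,0,0,0]
}}

```text
time: 7.3
tool_pos: [0.4854, 0.2295, 0.1022]
tool_rot: [0.0, 1.0, 0.022, -0.0]
contact_force: [-0.5, 0.9, 0.1]
gripper_width: 0.003
grasp_force: 0.0
```

{"fn": "move_arm", "kwargs": {
  "increments": [0,0,-30,0,0,0,0,-30,0,0,0,0,-30,0,0,-35,0,0,0,0,-35,0,0,0,0,-35,0,0,0,0]
}}

```text
time: 7.8
tool_pos: [0.3798, 0.2247, 0.193]
tool_rot: [-0.0, 1.0, 0.022, 0.0]
contact_force: [0.2, 0.1, 0.0]
gripper_width: -0.002
grasp_force: 0.0
```

Run:
```python
from h import *
d=grab('top','t3');s=grab('scene','s3')
f=lambda i:cv2.resize(i,(800,480),interpolation=cv2.INTER_CUBIC)
cv2.imwrite('pics/v3.png',f(d['image'][165:285,170:370]))
```

```text
(no output)
```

View pics/v3.png

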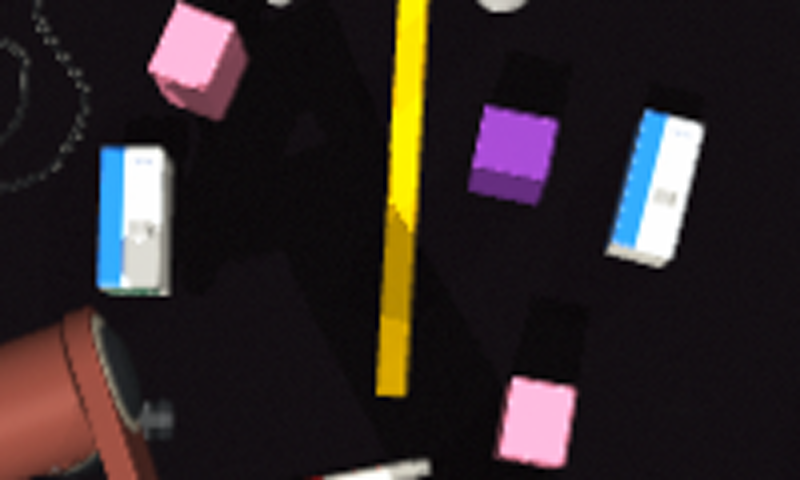

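Both cartons are down. The left one's near end looks green at (135,291), and the right one's is plain white at (640,258). I'll enlarge both ends to check, and fit the lying poses.

Run:
```python
from h import *
d=ld('t3')
f=lambda i:cv2.resize(i,(400,300),interpolation=cv2.INTER_NEAREST)
I=d['image']; cv2.imwrite('pics/v4.png',np.hstack([f(I[226:244,192:216]),f(I[218:236,320:344])]))
T=lambda u,v:(170+u/4,165+v/4)
def fit(name,c,z):
    p=np.array([at(d,*T(*q),z)[:2] for q in c]); fx=(p[0]+p[1]-p[2]-p[3])/2; fy=(p[0]+p[3]-p[1]-p[2])/2
    print(name,p.mean(0).round(4),'len',np.linalg.norm(fx),np.linalg.norm(fy),'yaw',np.arctan2(fx[1],fx[0]))
fit('L',[(100,147),(165,147),(163,288),(97,288)],.06)
fit('R',[(645,109),(704,123),(667,262),(610,246)],.06)
a,b=at(d,*T(392,396),0),ld('t0'); b=at(b,273.5,161.5,0); print(a,b,np.arctan2(b[1]-a[1],b[0]-a[0]))
```

```text
L [0.5592 0.2305] len 0.11834466493367309 0.054187048563483865 yaw 0.024811763171434787
R [ 0.5921 -0.206 ] len 0.12162101175851005 0.049831297534502945 yaw -0.26263273827572586
[0.41779293 0.01290094 0.        ] [ 0.77895927 -0.00113994  0.        ] -0.03885691361275837
```

View pics/v4.png

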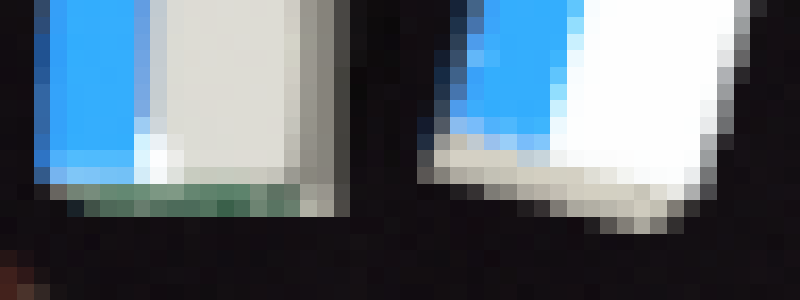

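The stamp is on the left carton: its end (180,198) is green, while the right one's (560,185) is plain. I'll go to its left side, turn the jaw line along the carton and half open the fingers, so there are two contact points.

{"fn": "move_arm", "kwargs": {
  "increments": [36.5,-15.8,0,0,0,36.5,-15.8,0,0,0,36.5,-15.8,0,0,0,36.5,-15.8,0,0,0,36.5,-15.8,0,0,0,0,0,0,0.122,0,0,0,0,0.122,0,0,0,0,0.122,0]
}}

```text
time: 8.57
tool_pos: [0.5602, 0.3122, 0.1909]
tool_rot: [0.001, 0.987, -0.163, -0.001]
contact_force: [-0.5, -0.2, 0.3]
gripper_width: -0.002
grasp_force: 0.0
```

{"fn": "move_arm", "kwargs": {
  "increments": [0,0,0,0.122,0,0,0,0,0.122,0,0,0,0,0.122,0,0,0,0,0.122,0,0,0,0,0.122,0,0,0,0,0.122,0,0,0,0,0.122,0,0,0,0,0.122,0.5]
}}

```text
time: 9.23
tool_pos: [0.5684, 0.2861, 0.1913]
tool_rot: [-0.011, 0.816, -0.578, -0.014]
contact_force: [1.2, -0.7, -0.5]
gripper_width: 0.127
grasp_force: 0.0
```

{"fn": "move_arm", "kwargs": {
  "increments": [0,0,0,0.122,0.5,0,0,0,0.122,0.5,0,0,0,0,0.5,0,0,0,0,0.5]
}}

```text
time: 9.57
tool_pos: [0.5839, 0.221, 0.1856]
tool_rot: [-0.029, 0.77, -0.636, -0.038]
contact_force: [0.3, 0.2, -0.5]
gripper_width: 0.5
grasp_force: 0.0
```

Run:
```python
from h import *
s=manip.state(); print(s['joint_pos'].round(3)); q=s['tool_rot']; print(s['tool_pos'],R.from_quat(np.roll(q,-1)).as_matrix().round(3))
```

```text
[0.2   0.077 1.667 0.097 1.402 3.135]
[0.58390073 0.22097073 0.18556391] [[ 0.188 -0.982 -0.022]
 [-0.978 -0.189  0.093]
 [-0.095  0.004 -0.995]]
```

Joint 6 hit its limit, so I'll turn the other way, a half turn back.

{"fn": "move_arm", "kwargs": {
  "increments": [0,0,0,-0.12,0.5,0,0,0,-0.12,0.5,0,0,0,-0.12,0.5,0,0,0,-0.12,0.5,0,0,0,-0.12,0.5,0,0,0,-0.12,0.5,0,0,0,-0.12,0.5,0,0,0,-0.12,0.5]
}}

```text
time: 10.23
tool_pos: [0.5832, 0.2242, 0.1861]
tool_rot: [-0.043, 0.978, -0.203, -0.02]
contact_force: [-0.5, 0.8, 0.4]
gripper_width: 0.496
grasp_force: 0.0
```

{"fn": "move_arm", "kwargs": {
  "increments": [0,0,0,-0.12,0.5,0,0,0,-0.12,0.5,0,0,0,-0.12,0.5,0,0,0,-0.12,0.5,0,0,0,-0.12,0.5,0,0,0,-0.12,0.5,0,0,0,-0.12,0.5,0,0,0,-0.12,0.5]
}}

```text
time: 10.9
tool_pos: [0.5832, 0.2242, 0.1862]
tool_rot: [-0.048, 0.961, 0.271, 0.002]
contact_force: [0.1, -0.2, -0.7]
gripper_width: 0.505
grasp_force: 0.0
```

{"fn": "move_arm", "kwargs": {
  "increments": [0,0,0,-0.12,0.5,0,0,0,-0.12,0.5,0,0,0,-0.12,0.5,0,0,0,-0.12,0.5,0,0,0,-0.12,0.5,0,0,0,-0.12,0.5,0,0,0,-0.12,0.5,0,0,0,0,0.5]
}}

```text
time: 11.57
tool_pos: [0.5832, 0.2241, 0.1861]
tool_rot: [-0.043, 0.768, 0.638, 0.021]
contact_force: [-0.6, 0.7, -1.3]
gripper_width: 0.503
grasp_force: 0.0
```

Run:
```python
from h import *
s=manip.state(); print(s['joint_pos'].round(3)); q=s['tool_rot']; m=R.from_quat(np.roll(q,-1)).as_matrix(); print(s['tool_pos'],m.round(3),np.arctan2(m[1,0],m[0,0]))
print((m.T@(np.array([.559,.312,.19])-s['tool_pos'])*1000).round())
```

```text
[0.205 0.077 1.666 0.097 1.402 0.373]
[0.5831715  0.22408222 0.18613507] [[ 0.184  0.983 -0.022]
 [ 0.979 -0.182  0.093]
 [ 0.087 -0.039 -0.995]] 1.3845966501243683
[ 82. -40.   5.]
```

The commanded tool axis picked up about 5° of tilt at the joint limit. I'll cancel it at the mirror limit, where the same effect works the other way.

{"fn": "move_arm", "kwargs": {
  "increments": [0,0,0,-0.12,0.5,0,0,0,-0.12,0.5,0,0,0,-0.12,0.5,0,0,0,-0.12,0.5,0,0,0,-0.12,0.5,0,0,0,-0.12,0.5,0,0,0,-0.12,0.5,0,0,0,-0.12,0.5]
}}

```text
time: 12.23
tool_pos: [0.5832, 0.2237, 0.1861]
tool_rot: [-0.028, 0.387, 0.921, 0.039]
contact_force: [-0.1, -0.4, -1.5]
gripper_width: 0.5
grasp_force: 0.0
```

{"fn": "move_arm", "kwargs": {
  "increments": [0,0,0,-0.12,0.5,0,0,0,-0.12,0.5,0,0,0,-0.12,0.5,0,0,0,-0.12,0.5,0,0,0,-0.12,0.5,0,0,0,-0.12,0.5,0,0,0,-0.12,0.5,0,0,0,-0.12,0.5]
}}

```text
time: 12.9
tool_pos: [0.5832, 0.2237, 0.1861]
tool_rot: [-0.007, -0.082, 0.995, 0.047]
contact_force: [0.4, -0.6, 0.2]
gripper_width: 0.502
grasp_force: 0.0
```

{"fn": "move_arm", "kwargs": {
  "increments": [0,0,0,-0.12,0.5,0,0,0,-0.12,0.5,0,0,0,-0.12,0.5,0,0,0,-0.12,0.5,0,0,0,-0.12,0.5,0,0,0,-0.12,0.5,0,0,0,-0.12,0.5,0,0,0,-0.12,0.5]
}}

```text
time: 13.57
tool_pos: [0.5832, 0.2237, 0.1861]
tool_rot: [0.015, -0.533, 0.845, 0.045]
contact_force: [0.5, -0.2, -0.6]
gripper_width: 0.502
grasp_force: 0.0
```

{"fn": "move_arm", "kwargs": {
  "increments": [0,0,0,-0.12,0.5,0,0,0,-0.12,0.5,0,0,0,-0.12,0.5,0,0,0,-0.12,0.5,0,0,0,-0.12,0.5,0,0,0,-0.12,0.5,0,0,0,-0.12,0.5]
}}

```text
time: 14.15
tool_pos: [0.5697, 0.2724, 0.1891]
tool_rot: [-0.014, 0.803, -0.596, -0.014]
contact_force: [0.1, 0.2, 1.0]
gripper_width: 0.498
grasp_force: 0.0
```

```bash
cat > st.py <<'E'
from h import *
s=manip.state(); print(s['joint_pos'].round(3)); q=s['tool_rot']; m=R.from_quat(np.roll(q,-1)).as_matrix(); print(s['time'],s['tool_pos'].round(4),m.round(3),np.arctan2(m[1,0],m[0,0]))
print((m.T@(np.array([.559,.312,.19])-s['tool_pos'])*1000).round())
E
python3 st.py
```

```text
[ 0.311  0.088  1.647  0.039  1.399 -3.132]
14.15 [0.5697 0.2724 0.1891] [[ 0.29  -0.957 -0.005]
 [-0.956 -0.29   0.039]
 [-0.039 -0.007 -0.999]] -1.2762412945501962
[-41.  -1.   1.]
```

{"fn": "move_arm", "kwargs": {
  "increments": [0,0,0,-0.12,0.5,0,0,0,-0.12,0.5]
}}

```text
time: 14.32
tool_pos: [0.5454, 0.3296, 0.1892]
tool_rot: [0.001, 0.842, -0.539, 0.014]
contact_force: [0.4, 0.4, 0.5]
gripper_width: 0.5
grasp_force: 0.0
```

```bash
python3 st.py
```

```text
[ 0.438  0.103  1.631 -0.025  1.394 -3.131]
14.3167 [0.5454 0.3296 0.1892] [[ 0.418 -0.908  0.022]
 [-0.908 -0.419 -0.017]
 [ 0.024 -0.013 -1.   ]] -1.1392481554280978
[22. -5. -0.]
```

{"fn": "move_arm", "kwargs": {
  "increments": [0,0,0,0.1183,0.5,0,0,0,0.1183,0.5,0,0,0,0.1183,0.5,0,0,0,0.1183,0.5,0,0,0,0.1183,0.5,0,0,0,0.1183,0.5,0,0,0,0.1183,0.5,0,0,0,0.1183,0.5]
}}

```text
time: 14.98
tool_pos: [0.5452, 0.3287, 0.1886]
tool_rot: [0.005, -0.5, 0.866, -0.012]
contact_force: [-0.8, 0.5, -0.3]
gripper_width: 0.501
grasp_force: 0.0
```

{"fn": "move_arm", "kwargs": {
  "increments": [0,0,0,0.1183,0.5,0,0,0,0.1183,0.5,0,0,0,0.1183,0.5,0,0,0,0.1183,0.5,0,0,0,0.1183,0.5,0,0,0,0.1183,0.5,0,0,0,0.1183,0.5,0,0,0,0.1183,0.5]
}}

```text
time: 15.65
tool_pos: [0.5452, 0.3287, 0.1886]
tool_rot: [0.01, -0.051, 0.999, -0.008]
contact_force: [-0.1, 0.0, 0.8]
gripper_width: 0.499
grasp_force: 0.0
```

{"fn": "move_arm", "kwargs": {
  "increments": [0,0,0,0.1183,0.5,0,0,0,0.1183,0.5,0,0,0,0.1183,0.5,0,0,0,0.1183,0.5,0,0,0,0.1183,0.5,0,0,0,0.1183,0.5,0,0,0,0.1183,0.5,0,0,0,0.1183,0.5]
}}

```text
time: 16.32
tool_pos: [0.5452, 0.3287, 0.1886]
tool_rot: [0.013, 0.41, 0.912, -0.003]
contact_force: [-0.5, -1.4, 0.6]
gripper_width: 0.497
grasp_force: 0.0
```

{"fn": "move_arm", "kwargs": {
  "increments": [0,0,0,0.1183,0.5,0,0,0,0.1183,0.5,0,0,0,0.1183,0.5,0,0,0,0.1183,0.5,0,0,0,0.1183,0.5,0,0,0,0.1183,0.5,0,0,0,0,0.5]
}}

```text
time: 16.9
tool_pos: [0.5452, 0.3286, 0.1886]
tool_rot: [0.013, 0.7, 0.714, 0.001]
contact_force: [-0.5, 0.9, 0.8]
gripper_width: 0.504
grasp_force: 0.0
```

```bash
sed -i 's/.312,.19/.312,.027/' st.py; python3 st.py
```

```text
[ 0.436  0.103  1.633 -0.023  1.395  0.419]
16.9 [0.5452 0.3286 0.1886] [[-0.021  1.     0.02 ]
 [ 1.     0.021 -0.016]
 [-0.016  0.02  -1.   ]] 1.59133310179677
[-14.  10. 162.]
```

{"fn": "move_arm", "kwargs": {
  "increments": [-2.8,2,32.4,0,0.5,-2.8,2,32.4,0,0.5,-2.8,2,32.4,0,0.5,-2.8,2,32.4,0,0.5,-2.8,2,32.4,0,0.5,0,0,0,0,0.5]
}}

```text
time: 17.4
tool_pos: [0.5539, 0.3091, 0.019]
tool_rot: [0.01, 0.698, 0.716, -0.005]
contact_force: [-1.6, -0.7, -2.3]
gripper_width: 0.499
grasp_force: 0.0
```

{"fn": "move_arm", "kwargs": {
  "increments": [-10,0,0,0,0.5,-10,0,0,0,0.5,-10,0,0,0,0.5,-8,0,0,0,0.5,-8,0,0,0,0.5,-8,0,0,0,0.5,-8,0,0,0,0.5,-8,0,0,0,0.5]
}}

```text
time: 18.07
tool_pos: [0.5613, 0.2409, 0.0291]
tool_rot: [0.013, 0.699, 0.715, 0.002]
contact_force: [-0.3, 1.7, 1.5]
gripper_width: 0.502
grasp_force: 1.0
```

Run:
```python
from h import *
d=grab('top','t5');s=grab('scene','s5')
f=lambda i:cv2.resize(i,(400,300),interpolation=cv2.INTER_CUBIC)
cv2.imwrite('pics/v5.png',np.hstack([f(d['image'][150:300,140:340]),f(s['image'][180:330,190:390])]))
```

```text
(no output)
```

View pics/v5.png

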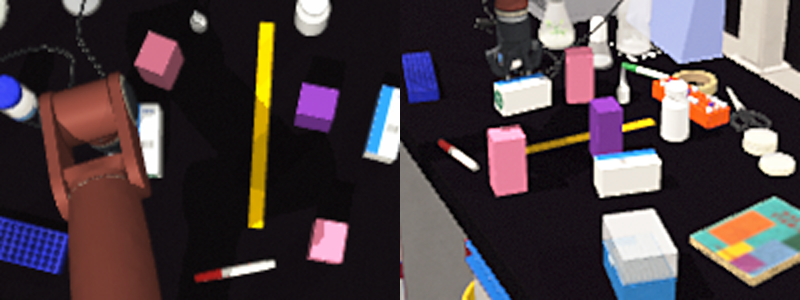

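The stamped carton is sliding flat at (150,140) in the left panel, with the green stamp visible at (500,97) in the right one. I'll keep pushing.

{"fn": "move_arm", "kwargs": {
  "increments": [-10,0,0,0,0.5,-10,0,0,0,0.5,-10,0,0,0,0.5,-10,0,0,0,0.5,-10,0,0,0,0.5,-10,0,0,0,0.5,-10,0,0,0,0.5,-10,0,0,0,0.5]
}}

```text
time: 18.83
tool_pos: [0.5627, 0.1603, 0.0295]
tool_rot: [0.013, 0.699, 0.715, 0.001]
contact_force: [0.0, 1.3, 0.3]
gripper_width: 0.498
grasp_force: 0.5
```

{"fn": "move_arm", "kwargs": {
  "increments": [-10,0,0,0,0.5,-10,0,0,0,0.5,-10,0,0,0,0.5,-10,0,0,0,0.5,-10,0,0,0,0.5,-10,0,0,0,0.5,-10,0,0,0,0.5,-10,0,0,0,0.5]
}}

```text
time: 19.5
tool_pos: [0.5647, 0.0805, 0.0309]
tool_rot: [0.013, 0.698, 0.716, 0.001]
contact_force: [-0.6, 0.8, 0.4]
gripper_width: 0.499
grasp_force: 0.5
```

{"fn": "move_arm", "kwargs": {
  "increments": [-8,0,0,0,0.5,-8,0,0,0,0.5,-5,0,0,0,0.5,-3,0,0,0,0.5,0,0,0,0,0.5,0,0,0,0,0.5]
}}

```text
time: 20.0
tool_pos: [0.5652, 0.0575, 0.0312]
tool_rot: [0.013, 0.699, 0.715, 0.001]
contact_force: [0.2, 1.4, 0.4]
gripper_width: 0.498
grasp_force: 0.4
```

Run:
```python
from h import *
d=grab('top','t6')
cv2.imwrite('pics/v6.png',cv2.resize(d['image'][165:285,170:370],(800,480),interpolation=cv2.INTER_CUBIC))
```

```text
(no output)
```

View pics/v6.png

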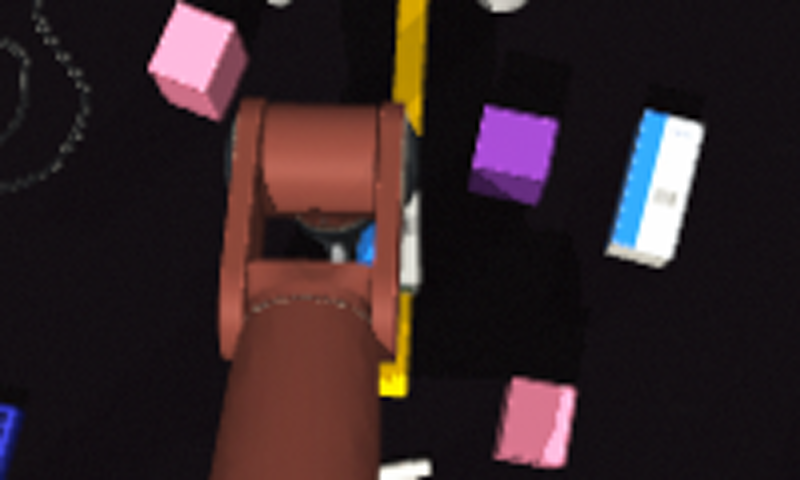

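The carton's lower right edge is at about (421,288), already past the line's centre at about (399,288). I've used all 10 pictures, so from here I'll measure numerically.

Run:
```python
from h import *
d=ld('t6'); T=lambda u,v:(170+u/4,165+v/4)
for v in (215,288):
    p=at(d,*T(421,v),0); print(p, 'line y',.0129-.0389*(p[0]-.418),'mid y',p[1]+.025)
```

```text
[ 0.57356611 -0.00982034  0.        ] line y 0.0068484784956663125 mid y 0.015179659850637708
[ 0.51014146 -0.01058535  0.        ] line y 0.009315697140629348 mid y 0.014414649833341231
```

It's about 7 to 13 mm short of the centre, so I'll nudge it 9 mm, then back off and rise.

{"fn": "move_arm", "kwargs": {
  "increments": [-3,0,0,0,0.5,-3,0,0,0,0.5,-3,0,0,0,0.5,0,0,0,0,0.5,10,0,0,0,0.5,20,0,0,0,0.5,20,0,0,0,0.5,20,0,0,0,0.5]
}}

```text
time: 20.72
tool_pos: [0.5638, 0.1195, 0.0304]
tool_rot: [0.013, 0.699, 0.715, 0.001]
contact_force: [0.3, 0.5, 0.2]
gripper_width: 0.502
grasp_force: 0.0
```

{"fn": "move_arm", "kwargs": {
  "increments": [0,0,-35,0,0.5,0,0,-35,0,0.5,0,0,-35,0,0.5,0,0,-35,0,0.5,35,0,0,0,0.5,35,0,0,0,0.5,35,0,0,0,0.5,35,0,0,0,0.5]
}}

```text
time: 21.38
tool_pos: [0.5574, 0.2626, 0.1685]
tool_rot: [0.013, 0.699, 0.715, 0.002]
contact_force: [1.2, 0.1, 0.7]
gripper_width: 0.501
grasp_force: 0.0
```

Run:
```python
from h import *
d=grab('top','t7'); I=d['image'].astype(int); b0=ld('t0')['image'].astype(int)
# carton pixels: blue or white/grey region near the line
reg=I[180:262,245:290]; B,G,Rr=reg[...,0],reg[...,1],reg[...,2]
m=((B>120)).astype(np.uint8)
n,lab,st,c=cv2.connectedComponentsWithStats(m); k=1+np.argmax(st[1:,4])
pts=np.argwhere(lab==k)[:,::-1]+[245,180]
r=cv2.minAreaRect(pts.astype(np.float32)); print(st[k],r)
p=at(d,*r[0],.05); print('mid~',p,'line y',.0129-.0389*(p[0]-.418))
# shift check of neighbours, against t0/t3
for n,(u,v,w,h) in dict(bottle=(130,182,35,30),rack=(100,248,78,42),dropper=(230,150,16,20),wb=(284,140,24,30),box=(388,228,54,44),pinkfar=(203,163,32,34),purple=(285,188,28,30),pinknear=(292,256,26,28)).items():
    t=ld('t0')['image'][v:v+h,u:u+w]; s=d['image'][v-8:v+h+8,u-8:u+w+8]
    x=cv2.minMaxLoc(cv2.matchTemplate(s,t,cv2.TM_CCOEFF_NORMED)); print(n,round(x[1],2),np.array(x[3])-8)
```

```text
[ 17  21  16  35 523] ((269.5, 218.0), (34.0, 15.0), 90.0)
mid~ [0.56775599 0.00957656 0.05      ] line y 0.007074491827941687
bottle 0.34 [-1 -2]
rack 0.67 [0 0]
dropper 0.97 [0 0]
wb 1.0 [0 0]
box 1.0 [0 0]
pinkfar 0.97 [0 0]
purple 0.99 [0 0]
pinknear 0.97 [0 0]
```

```bash
python3 -c "
from plant import manip
print(manip.job_done())"
```

```text
the job is handed in; nothing more can be done
None
```

I handed the job in at about 21 s: both cartons lie flat with undersides towards the robot. The stamped one (the left) is about 3 mm from the centre of the yellow line and the plain one about 0.2 m clear; nothing else shows movement, though the arm hid the bottle in the last image. The verdict was not reported back.

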